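# Reset the table caddy on the buffet

## Robot

A 6-joint arm with a two-finger parallel gripper is mounted at the origin on a cart in front of the work surface, level with it; the furniture and walls round the work are solid. World frame = base frame: x ahead of the robot, y to its left, z up, the work surface at z = 0. Lengths are in mm, angles in rad, forces in N, time in s.
With the tool pointing down it reaches from about 300 to 775 mm from the base axis. Payload 14.6 kg.
Tool frame: the origin (TCP) lies at the very end of the fingers, on their centre line; the grasp point (between the pads) lies 19 mm behind it; z points along the fingers, y is the line along which they close (so a half turn about z gives the same grasp; the last joint's range is limited). The gripper opens to 94 mm and grips with 3 to 60 N. Pads are 16 mm wide; open, the fingers measure 119 mm over their backs; the gripper's body (75 mm by 177 mm) begins 78 mm behind the grasp point.
Start: joints at [1.135, 0.3, 1.521, -0, 1.321, -0.067], TCP at [198.27, 513.009, 205.446] pointing down, gripper open.
Joint ranges: [-3.03, 3.03], [-0.79, 2.21], [0.23, 2.52], [-1.04, 4.18], [0, 3.07], [-2.55, 2.55]. Speed limits (rad/s): [2.22, 2.22, 2.57, 3.14, 3.14, 3.14].

## Interface

Orientations are given as [roll, pitch, yaw] about the fixed x, y, z axes, in that order (R = Rz(yaw) Ry(pitch) Rx(roll)).
In Python, from cell import manip gives the robot as it stands.
- The arm moves only by the tool servo_tool, never from a script. Its argument "rows" is a list of rows, each a list of 7 numbers: the turn, a rotation vector about the world's x, y, z in degrees, then the shift along the world's x, y, z in mm, then the closure, from 0 (fully open) to 1 (shut). In form: [[rx, ry, rz, dx, dy, dz, fingers], ...]. A call has 1 to 20 rows; each row shifts and turns the commanded pose from where the row before left it; what a row does not reach is not made up. A row lasts 1/8 s, in which the tool goes at most 62.5 mm and 10.7 degrees, less where a joint would pass 70% of its speed; a pose out of reach is approached as far as the arm can. A call with a gripper value outside its range is refused whole. The fingers move at their own pace and stop on an object; "grip_force" is the grip in N (left out, the last holds). Time passes only in rows, so rows that do not move let the fingers close. It gives the time, the measured TCP pose, the force, the opening and the grip force at its end, in the units of the state.
- manip.read_state(): the state, without advancing time (a new reading comes with each control period).
- manip.camera(name): name is "side" or "top" or "wrist"; returns the picture (400x640x3 uint8, red, green, blue); there is no depth.
- manip.camera_info(name): a dict with "fx", "fy", "cx", "cy" (pixels), "position" and "rotation" of the camera in the world; the wrist camera has in their place "T_tool_cam" (4x4, takes a point from camera to tool coordinates, whose origin is the TCP and whose axes are the flange's). Camera axes: x right, y down, z forward; pixel columns grow to the right and rows downward; lengths in mm; the calibration is good to about 2 mm. The wrist camera is an equidistant fisheye: a pixel r from the principal point sees the ray r / f radians off the axis. A picture is of the moment at which its call begins: read the wrist's pose just before it. camera_info takes no time and is no camera call.
- manip.sign_off(): hands the job in; it is judged then, once.
The state is a dict: "clock": time; "joints": joint angles; "qd": joint speeds; "effort": joint torques, N m; "eef_pos": TCP position; "eef_rot": TCP orientation; "wrist_force": force on the tool from outside, world axes, zero at the start; "moment": the same for the moment, N m; "finger_gap": finger opening in mm; "finger_force": force on a finger pad.
Only numpy, scipy, OpenCV 4.12 (cv2) and the standard library are available. Lean on these libraries where they do the work, as an engineer would, in place of code of your own. Each camera call takes 0.05 s, during which the arm holds its last target. There are 200 camera calls.

## Task

The pepper mill has been knocked over and the framed menu card has come out of the table caddy. Stand the mill upright on its foot in the caddy's empty compartment, and stand the menu card on edge in the slot at the caddy's left end. Set both down without dropping or throwing them, and do not disturb the tea-light in the caddy or the sugar jar.

Things in the scene. Friction and masses are not known exactly. Their poses are not given: they have to be found in the camera images.
- pepper_mill: dark brown turned-wood pepper mill, 155 mm tall, 53 mm across its foot, 45 to 48 mm across between 40 and 90 mm up, 46 mm across its head (100 mm up), 0.24 kg. It starts lying on the table. Origin: centre of the underside of its foot; z runs from foot to head (points up when upright). Centre of mass 63 mm up.
- menu: framed menu card: cream card with a dark red band near each end, in a light wood frame; a flat block 150 x 66 x 10 mm, 0.12 kg, the same on both faces and at both ends. It starts lying flat on the table. Origin: centre of the underside face; x along the 150 mm, y along the 66 mm, z through the 10 mm.
- menu_mid (a point): the middle of the menu card (centre of the 150 x 66 x 10 mm block), axes as the card's.
- caddy: fixed wooden table caddy, 96 (x) by 178 (y) mm, wall tops 54 mm and floor 17 mm above the table, walls 6 mm thick. Origin: centre of its underside; x away from the robot, y to the left along it, z up. From the left (+y) it has the narrow slot for the card, the empty compartment (y -9 to 63 mm) and the compartment with the tea-light (y -83 to -15 mm).
- caddy_cell (a point): centre of the floor of the empty compartment (84 mm along x, 72 mm along y; walls rise 37 mm above this floor), axes as the caddy's.
- caddy_slot (a point): centre of the floor of the slot: clear gap 14 mm along y, 84 mm long along x, 37 mm deep. The card goes in with its 66 mm along x and stands 150 mm high. Axes as the caddy's.
- tealight_c: frosted glass tea-light holder, 60 x 60 x 64 mm, standing loose in the caddy's other compartment. Origin: centre of its underside, z up.
- sugar_jar: white porcelain sugar jar with lid, 93 mm across and 110 mm tall, standing on the table. Origin: centre of its underside, z up.

How it is judged (in metres and radians):
At the end, for the whole second after the job is handed in: The mill stands upright (within 6 degrees) on the floor of the empty compartment; the card stands on an edge on the floor of the slot (within 6 mm, leaning at most 11 degrees); the mill at rest. Tea-light upright within 20 mm of its place, sugar jar upright within 30 mm of its (angle between pepper_mill's own z axis and vertical below 0.1 rad and horizontal distance between pepper_mill and caddy_cell below 0.022 m and z of pepper_mill in the frame of caddy_cell between -0.004 and 0.004 m and angle between the z axis of menu and the y axis of caddy, either way round below 0.2 rad and angle between the x axis of menu and the z axis of caddy, either way round below 0.2 rad and x of menu_mid in the frame of caddy_slot between -0.012 and 0.012 m and y of menu_mid in the frame of caddy_slot between -0.012 and 0.012 m and z of menu_mid in the frame of caddy_slot between 0.069 and 0.081 m and linear speed of pepper_mill below 0.02 m/s and angle between each of tealight_c, sugar_jar's own z axis and vertical below 0.15 rad and distance of tealight_c from where it was at the start of the episode below 0.02 m and distance of sugar_jar from where it was at the start of the episode below 0.03 m); the robot touches nothing.
It fails at once if the pepper mill is dropped or thrown (moves faster than 0.8 m/s with no finger on it) (linear speed of pepper_mill above 0.8 m/s and contact force between the fingers and pepper_mill below 0.05 N).
It fails at once if the menu card is dropped or thrown (moves faster than 0.8 m/s with no finger on it) (linear speed of menu above 0.8 m/s and contact force between the fingers and menu below 0.05 N).
It fails at once if the tea-light in the caddy is tipped or pushed more than 20 mm (angle between tealight_c's own z axis and vertical above 0.35 rad or distance of tealight_c from where it was at the start of the episode above 0.02 m).
It fails at once if the sugar jar is tipped or pushed more than 30 mm (angle between sugar_jar's own z axis and vertical above 0.35 rad or distance of sugar_jar from where it was at the start of the episode above 0.03 m).
It also fails if it takes over 67 s, if anything falls off the work surface, if the arm or the gripper's body presses on something with over 40 N, if the wrist force passes 120 N, or if a joint passes its speed limit or range.

## Working session

There is one attempt and no reset: what is moved stays moved. The work goes in short steps, Python scripts to look and compute and a tool call to move; the robot and the scene stay as the last step left them, time stands still between calls to the robot, and variables do not carry over. Pictures are saved under pics/ and viewed, at most 11 in all, crops included, and the job is handed in when it is done.

Besides the shell and the picture viewer there is one more tool, called by a JSON object that holds its "api" and its "payload", one argument or row to a line. servo_tool: Moves the arm, as the interface text tells. Its arguments: {"type":"object","properties":{"rows":{"type":"array","items":{"type":"array","items":{"type":"number"}}},"grip_force":{"type":"number"}},"required":["rows"]}

```bash
mkdir -p pics; python3 - <<'E'
from cell import manip
import cv2
s=manip.read_state(); print(s)
for n in ["top","side"]:
    i=manip.camera_info(n); print(n,i)
    cv2.imwrite(f"pics/{n}0.png",manip.camera(n)[:,:,::-1])
print(manip.camera_info("wrist"))
E
```

```text
{'clock': 0.0, 'joints': array([ 1.13538609e+00,  3.00465990e-01,  1.52158074e+00, -5.35648749e-05,
        1.32070198e+00, -6.66256537e-02]), 'qd': array([ 0.000557  ,  0.00094654, -0.00025769, -0.00194554, -0.00138276,
       -0.00142261]), 'effort': array([-2.60705401e-04, -5.31807518e+01, -3.52745819e+01,  7.08202645e-02,
        2.43411079e-02, -1.21746898e-04]), 'eef_pos': array([198.18235085, 512.76989956, 204.88928033]), 'eef_rot': array([-3.14043571e+00, -2.51979332e-05,  2.77282135e+00]), 'wrist_force': array([ 0.48902794, -0.36398464,  0.16055863]), 'moment': array([-0.03141537, -0.0218157 , -0.02249296]), 'finger_force': 0.0, 'finger_gap': 94.08628959824154}
top {'fx': 508.9085699841656, 'fy': 508.9085699841656, 'cx': 319.1789503138514, 'cy': 200.02051591414818, 'position': array([ 468.20506193,  231.83416734, 1168.54347952]), 'rotation': array([-3.03568029, -0.02570642, -1.58212709])}
side {'fx': 428.2933519666225, 'fy': 428.2933519666225, 'cx': 316.77998686519095, 'cy': 198.68814769962205, 'position': array([517.56089587, 920.60184347, 515.48035367]), 'rotation': array([-2.14537371,  0.02352153, -3.05182815])}
{'fx': 309.70691628693146, 'fy': 309.70691628693146, 'cx': 320.3626161690847, 'cy': 203.56669229110224, 'T_tool_cam': array([[-2.37260752e-04, -9.73215457e-01, -2.29894796e-01,
         6.66660372e+01],
       [ 9.99999856e-01, -1.20064831e-04, -5.23769004e-04,
        -7.61536994e-01],
       [ 4.82137811e-04, -2.29894887e-01,  9.73215345e-01,
        -1.79559871e+02],
       [ 0.00000000e+00,  0.00000000e+00,  0.00000000e+00,
         1.00000000e+00]])}
```

View pics/top0.png

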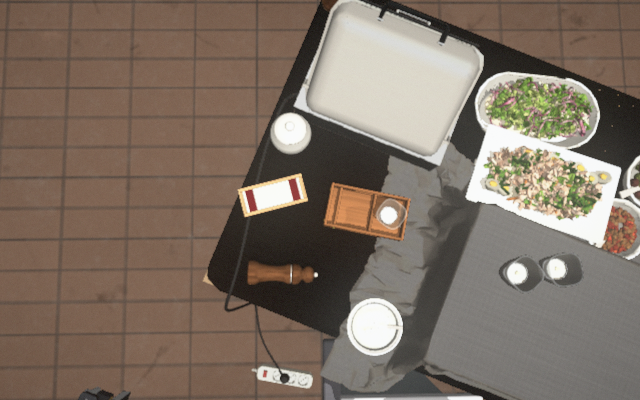

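View pics/side0.png

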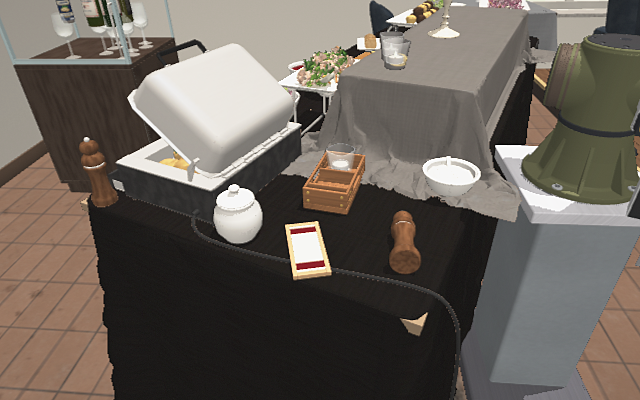

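The top view shows the caddy (367,211), tea-light on its right, card at (273,195), mill at (283,273) with its foot at left, jar (291,133), and a white bowl (375,327). I'll enlarge this area.

```bash
python3 - <<'E'
import cv2
im=cv2.imread("pics/top0.png")[160:295,230:420]
cv2.imwrite("pics/topc.png",cv2.resize(im,None,fx=4,fy=4,interpolation=cv2.INTER_CUBIC))
E
```

```text
(no output)
```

View pics/topc.png

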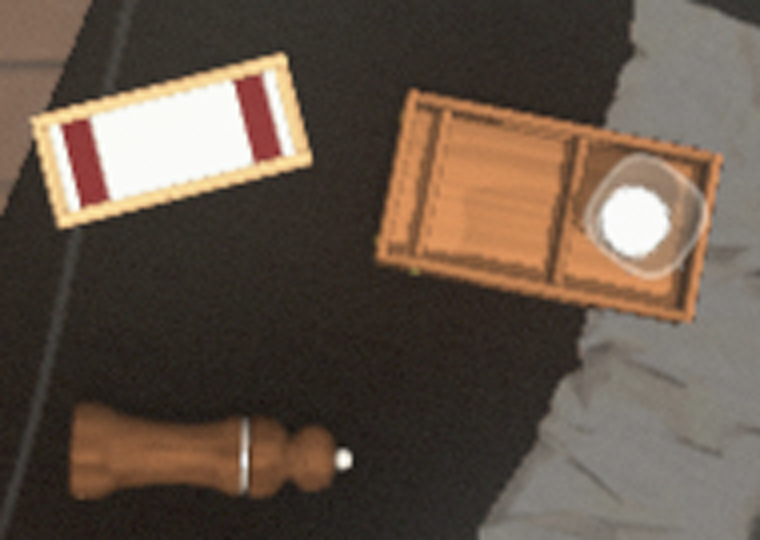

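Crop corners: card (32,118),(285,55),(311,162),(62,228); caddy rim (410,90),(722,155),(691,322),(376,264); mill foot (72,450), head tip (350,460).

```bash
cat > h.py <<'E'
import numpy as np
from scipy.spatial.transform import Rotation as R
from cell import manip
def px2w(name,p,z):
    i=manip.camera_info(name); p=np.atleast_2d(np.array(p,float))
    d=np.c_[(p[:,0]-i["cx"])/i["fx"],(p[:,1]-i["cy"])/i["fy"],np.ones(len(p))]
    d=d@R.from_euler("xyz",i["rotation"]).as_matrix().T; o=i["position"]
    return o+d*((z-o[2])/d[:,2])[:,None]
def top(p,z): return px2w("top",np.array(p)/4+[230-.375,160-.375],z)
E
python3 - <<'E'
from h import *
np.set_printoptions(precision=1,suppress=True)
def an(v): return np.degrees(np.arctan2(v[1],v[0]))
c=top([(32,118),(285,55),(311,162),(62,228)],10)
print("card",c.mean(0),[np.linalg.norm(c[k]-c[k-1]) for k in range(4)],an(c[1]-c[0]),an(c[2]-c[3]))
c=top([(410,90),(722,155),(691,322),(376,264)],54)
m=c.mean(0);print("caddy",m,[np.linalg.norm(c[k]-c[k-1]) for k in range(4)],an(c[0]-c[1]),an(c[3]-c[2]),an(c[0]-c[3]),an(c[1]-c[2]))
t=(an(c[0]-c[1])+an(c[3]-c[2]))/2-90
Rz=R.from_euler("z",t,degrees=True).as_matrix()
print("yaw",t,"cell",m+Rz@[0,27,0],"slot",m+Rz@[0,76,0])
c=top([(72,450),(350,460),(335,459)],24);print("mill",c,np.linalg.norm(c[1]-c[0]),an(c[1]-c[0]))
print("bowl",px2w("top",[(375,327),(347,327)],50),"jar",px2w("top",[(291,133),(271,133)],60))
m=px2w("side",[(288,224),(319,222),(331,274),(293,279)],10);print("side card",m.mean(0))
m=px2w("side",[(323,151),(366,155),(350,193),(304,186)],54);print("side caddy",m,m.mean(0))
E
```

```text
card [604.1 306.5  10. ] [np.float64(65.49881956703629), np.float64(149.0200840095627), np.float64(63.66729827168146), np.float64(146.45128987358322)] -76.27311452950087 -75.56519267307463
caddy [560.1  96.5  54. ] [np.float64(98.15261107496264), np.float64(176.42259438284665), np.float64(94.10632594526004), np.float64(175.70663569001618)] 77.68024834974067 78.99833293483498 -11.756478111848882 -12.19647973135492
yaw -11.660709357712179 cell [565.6 123.   54. ] slot [575.5 170.9  54. ]
mill [[429.9 361.8  24. ]
 [422.5 207.5  24. ]
 [423.2 215.8  24. ]] 154.49428219935106 -92.74699929625199
bowl [[310.   84.3  50. ]
 [310.9 144.8  50. ]] jar [[735.9 262.9  60. ]
 [736.1 307.1  60. ]]
side card [601.7 310.3  10. ]
side caddy [[596.2   1.5  54. ]
 [494.   18.   54. ]
 [527.2 186.9  54. ]
 [623.2 164.5  54. ]] [560.2  92.7  54. ]
```

{"api": "servo_tool", "payload": {
  "rows": [
    [0,0,-9,28,-28,0,0],
    [0,0,-9,28,-28,0,0],
    [0,0,-9,28,-28,0,0],
    [0,0,-9,28,-28,0,0],
    [0,0,-9,29,-28,0,0],
    [0,0,-9,29,-28,0,0],
    [0,0,-9,29,-28,0,0],
    [0,0,-8.6,29,-30,0,0],
    [-10,0,0,0,0,0,0],
    [-10,0,0,0,0,0,0],
    [-10,0,0,0,0,0,0],
    [0,0,0,0,0,0,0]
  ]
}}

```text
clock: 1.6
eef_pos: [425.6, 288.0, 203.5]
eef_rot: [3.117, 0.526, 1.52]
wrist_force: [0.0, -0.1, 0.3]
finger_gap: 93.9
finger_force: 0.0
```

```bash
python3 - <<'E'
from h import *
s=manip.read_state();print(s["joints"],s["eef_pos"],s["eef_rot"])
E
```

```text
[ 0.72220575  0.44491666  1.4145747  -0.38677706  1.64402958  0.80957164] [425.60203874 288.03799982 203.50241822] [3.11716995 0.52594455 1.51966155]
```

{"api": "servo_tool", "payload": {
  "rows": [
    [10,0,0,0,0,-10,0],
    [10,0,0,0,0,-20,0],
    [10,0,0,0,0,-20,0],
    [0,0,0,0,0,-20,0],
    [0,0,0,0,0,0,0]
  ]
}}

```text
clock: 2.22
eef_pos: [426.2, 286.1, 135.3]
eef_rot: [-3.141, -0.001, 1.521]
wrist_force: [-0.2, 0.1, -0.5]
finger_gap: 94.2
finger_force: 0.0
```

```bash
cat > log.py <<'E'
from h import *
import json
s=manip.read_state();print(s["clock"],s["joints"],s["eef_pos"],np.degrees(s["eef_rot"]),s["wrist_force"],s["finger_gap"])
open("log.txt","a").write(json.dumps([list(s["joints"]),list(s["eef_pos"]),list(s["eef_rot"])])+"\n")
E
cat > log.txt <<'E'
[[1.13538609,0.30046599,1.52158074,-5.35648749e-05,1.32070198,-0.0666256537],[198.18235085,512.76989956,204.88928033],[-3.14043571,-2.51979332e-05,2.77282135]]
[[0.72220575,0.44491666,1.4145747,-0.38677706,1.64402958,0.80957164],[425.60203874,288.03799982,203.50241822],[3.11716995,0.52594455,1.51966155]]
E
python3 log.py; python3 - <<'E'
from h import *
import cv2
cv2.imwrite("pics/w1.png",manip.camera("wrist")[:,:,::-1])
E
```

```text
2.225 [5.19284094e-01 2.89506262e-01 1.70644895e+00 1.33793929e-03
 1.14529749e+00 5.68324254e-01] [426.16392645 286.13755187 135.27498346] [-1.79978814e+02 -6.93292037e-02  8.71585622e+01] [-0.17910018  0.09913175 -0.4658592 ] 94.17946539598994
```

View pics/w1.png

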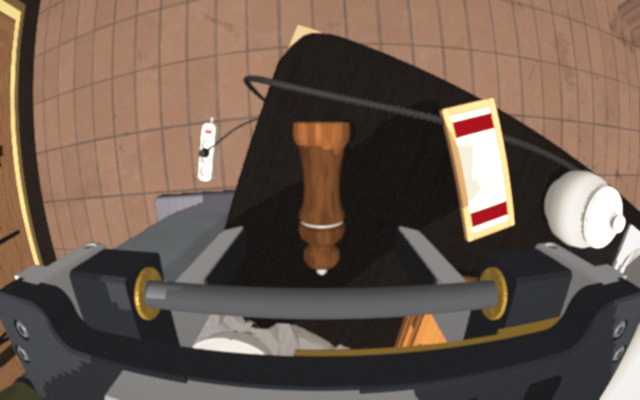

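The wrist view shows the mill centred between the fingers (foot (321,127), tip (321,272)). Descend and grip.

{"api": "servo_tool", "payload": {
  "rows": [
    [0,0,0,0,0,-35,0],
    [0,0,0,0,0,-35,0],
    [0,0,0,0,0,-30,0],
    [0,0,0,0,0,-20,0],
    [0,0,0,0,0,-11,0],
    [0,0,0,0,0,0,0.3],
    [0,0,0,0,0,0,0.6],
    [0,0,0,0,0,0,0.8],
    [0,0,0,0,0,0,0.8],
    [0,0,0,0,0,0,0.8]
  ],
  "grip_force": 30
}}

```text
clock: 3.52
eef_pos: [426.4, 287.1, 4.7]
eef_rot: [3.141, -0.0, 1.523]
wrist_force: [3.6, -0.1, 2.9]
finger_gap: 47.7
finger_force: 1.5
```

```bash
python3 log.py
```

```text
3.525 [ 5.21272305e-01  4.85973449e-01  1.78935586e+00 -3.50065572e-07
  8.65907412e-01  5.68955790e-01] [426.37474635 287.05212945   4.65321259] [ 1.79982811e+02 -1.09740692e-02  8.72679522e+01] [ 3.62208757 -0.1107003   2.87665506] 47.668369406137934
```

{"api": "servo_tool", "payload": {
  "rows": [
    [0,0,0,0,0,0,1],
    [0,0,0,0,0,0,1],
    [0,0,0,0,0,5,1],
    [0,0,0,0,0,20,1],
    [0,0,0,0,0,35,1],
    [0,0,0,0,0,35,1],
    [0,0,0,0,0,35,1],
    [0,0,0,0,0,35,1],
    [0,0,0,0,0,15,1],
    [0,0,0,0,0,0,1]
  ]
}}

```text
clock: 4.78
eef_pos: [426.3, 287.0, 184.5]
eef_rot: [3.141, -0.0, 1.523]
wrist_force: [0.2, 0.7, -3.0]
finger_gap: 46.1
finger_force: 30.0
```

```bash
python3 log.py; cat > fk.py <<'E'
from h import *
import json
from scipy.optimize import least_squares
E3=lambda a,t:R.from_rotvec(np.outer(np.atleast_1d(t),a)[0]).as_matrix()
X,Y,Z=np.eye(3)
def fk(q,p):
    # p: a1,h,l1,ae,l2,d6,ylat
    R1=E3(Z,q[0]);R2=R1@E3(Y,q[1]);R3=R2@E3(Y,q[2]);R4=R3@E3(Z,p[7]*q[3]);R5=R4@E3(Y,q[4]);R6=R5@E3(Z,p[8]*q[5])
    x=R1@[p[0],p[6],p[1]]+R2@[0,0,p[2]]+R3@[p[3],0,p[4]]+R5@[0,0,p[5]]
    return x,R6
L=[json.loads(l) for l in open("log.txt")]
EU=lambda r:R.from_euler("xyz",r).as_matrix()
def fit():
    best=None
    for s4 in(1,-1):
        for s6 in(1,-1):
            Q=EU(L[0][2]);C=fk(L[0][0],[0]*7+[s4,s6])[1].T@Q
            eR=max(np.linalg.norm(fk(l[0],[0]*7+[s4,s6])[1]@C-EU(l[2])) for l in L)
            if best is None or eR<best[0]:best=(eR,s4,s6,C)
    eR,s4,s6,C=best
    f=lambda p:np.r_[np.concatenate([fk(l[0],list(p)+[s4,s6])[0]-l[1] for l in L]),(p-p0)*1e-3]
    p0=np.array([0,350,450,0,450,300,36.])
    r=least_squares(f,p0)
    return list(r.x)+[s4,s6],C,eR,np.abs(r.fun[:-7]).max()
if __name__=="__main__":
    p,C,eR,e=fit();print(np.round(p,1),np.round(C,3),eR,e)
E
python3 fk.py
```

```text
4.775 [ 5.21306800e-01  2.37956761e-01  1.64977581e+00 -3.01679818e-06
  1.25323822e+00  5.68951592e-01] [426.30566335 287.03203855 184.48237893] [ 1.79969894e+02 -1.90575701e-02  8.72702135e+01] [ 0.16560942  0.67007368 -2.96038079] 46.05025437589887
[  0.  221.2 424.2  40.9 447.5 270.6  36.6   1.    1. ] [[ 0. -1. -0.]
 [ 1.  0. -0.]
 [ 0. -0.  1.]] 1.052110975897439e-08 0.0002749181511489951
```

```bash
cat > ik.py <<'E'
from fk import *
p,C,_,_=fit()
lo=np.array([-3.03,-.79,.23,-1.04,0,-2.55]);hi=np.array([3.03,2.21,2.52,4.18,3.07,2.55])
def ik(pos,Rt):
    def f(q):
        x,r=fk(q,p);return np.r_[(x-pos)/100,((r@C)-Rt).ravel()]
    best=None
    rng=np.random.default_rng(0)
    for k in range(14):
        q0=[.5,.6,1.6,[-.9,.5,3][k%3],1.5,.5] if k<3 else rng.uniform(lo,hi)
        r=least_squares(f,q0,bounds=(lo,hi))
        if best is None or r.cost<best.cost:best=r
        if best.cost<1e-8:break
    return best.x,best.cost
def ori(az,xs,el=0):
    z=np.array([np.cos(el)*np.cos(az),np.cos(el)*np.sin(az),np.sin(el)])
    y=np.cross(z,[0,0,xs]);y/=np.linalg.norm(y);x=np.cross(y,z);return np.c_[x,y,z]
E
python3 - <<'E'
from ik import *
np.set_printoptions(precision=2,suppress=True)
cell=np.array([565.6,123.,92.]);slot=np.array([575.5,170.9,92.])
for a in range(-110,61,17):
    Rt=ori(np.radians(a),-1);q,c=ik(cell+20*Rt[:,2],Rt);print("mill",a,c<1e-6,round(c,4),q)
for a,s in((-101.8,-1),(-101.8,1),(78.2,-1),(78.2,1)):
  for dz in(0,30,50):
    Rt=ori(np.radians(a),s);q,c=ik(slot+[0,0,dz]+3*Rt[:,2],Rt);print("card",a,s,dz,c<1e-6,round(c,4),q)
E
```

```text
mill -110 False 0.0 [ 0.45  1.19  0.97 -1.04  2.21  0.77]
mill -93 False 0.027 [ 0.5   1.06  1.16 -1.04  1.98  0.8 ]
mill -76 False 0.1193 [ 0.53  0.94  1.3  -1.04  1.78  0.77]
mill -59 False 0.2469 [0.5  0.88 1.95 4.18 1.55 1.27]
mill -42 False 0.0513 [0.51 0.82 1.98 4.18 1.46 1.27]
mill -25 True 0.0 [0.51 0.77 2.03 4.11 1.37 1.29]
mill -8 True 0.0 [0.36 0.73 2.16 3.65 1.36 1.45]
mill 9 True 0.0 [0.15 0.72 2.22 3.13 1.38 1.57]
mill 26 True 0.0 [-0.07  0.73  2.2   2.61  1.38  1.68]
mill 43 True 0.0 [-0.22  0.75  2.09  2.15  1.4   1.82]
mill 60 True 0.0 [-0.29  0.8   1.92  1.78  1.48  1.98]
card -101.8 -1 0 False 0.0071 [ 0.55  1.22  0.87 -1.04  2.18  0.72]
card -101.8 -1 30 False 0.0111 [ 0.55  1.16  0.89 -1.04  2.19  0.7 ]
card -101.8 -1 50 False 0.0146 [ 0.55  1.13  0.9  -1.04  2.2   0.68]
card -101.8 1 0 False 0.0071 [ 0.55  1.22  0.87 -1.04  2.18 -2.42]
card -101.8 1 30 False 0.0111 [ 0.55  1.16  0.89 -1.04  2.19 -2.45]
card -101.8 1 50 False 0.0146 [ 0.55  1.13  0.9  -1.04  2.2  -2.46]
card 78.2 -1 0 True 0.0 [-0.24  0.87  1.71  1.54  1.59  2.13]
card 78.2 -1 30 True 0.0 [-0.24  0.81  1.73  1.54  1.59  2.17]
card 78.2 -1 50 True 0.0 [-0.24  0.77  1.74  1.54  1.59  2.21]
card 78.2 1 0 True 0.0 [-0.24  0.87  1.71  1.54  1.59 -1.01]
card 78.2 1 30 True 0.0 [-0.24  0.81  1.73  1.54  1.59 -0.97]
card 78.2 1 50 True 0.0 [-0.24  0.77  1.74  1.54  1.59 -0.94]
```

```bash
python3 - <<'E'
from ik import *
np.set_printoptions(precision=2,suppress=True)
for x,y in((426,287),(426,240),(450,200),(400,300),(480,330)):
  for a in(-105,-115,-125,-135):
    Rt=ori(np.radians(a),-1,np.radians(2));q,c=ik(np.array([x,y,75.])+20*Rt[:,2],Rt);print(x,y,a,c<1e-6,q)
E
```

```text
426 287 -105 True [ 0.77  1.2   1.04 -0.79  2.34  0.98]
426 287 -115 True [ 0.72  1.23  0.96 -0.67  2.44  1.04]
426 287 -125 True [ 0.66  1.26  0.9  -0.52  2.52  1.14]
426 287 -135 True [ 0.61  1.28  0.86 -0.34  2.58  1.29]
426 240 -105 True [ 0.72  1.14  1.18 -0.8   2.26  1.01]
426 240 -115 True [ 0.67  1.17  1.1  -0.69  2.35  1.07]
426 240 -125 True [ 0.61  1.2   1.04 -0.55  2.44  1.15]
426 240 -135 True [ 0.56  1.22  0.99 -0.39  2.5   1.26]
450 200 -105 True [ 0.66  1.12  1.21 -0.86  2.21  0.99]
450 200 -115 True [ 0.6   1.16  1.13 -0.75  2.31  1.03]
450 200 -125 True [ 0.55  1.19  1.05 -0.63  2.4   1.09]
450 200 -135 True [ 0.49  1.22  1.   -0.49  2.47  1.19]
400 300 -105 True [ 0.81  1.18  1.07 -0.73  2.35  1.03]
400 300 -115 True [ 0.76  1.21  1.   -0.61  2.44  1.1 ]
400 300 -125 True [ 0.7   1.24  0.95 -0.45  2.51  1.21]
400 300 -135 True [ 0.64  1.25  0.92 -0.26  2.56  1.36]
480 330 -105 True [ 0.76  1.35  0.71 -0.95  2.45  0.77]
480 330 -115 True [ 0.71  1.41  0.6  -0.86  2.57  0.81]
480 330 -125 True [ 0.66  1.45  0.5  -0.73  2.69  0.9 ]
480 330 -135 True [ 0.61  1.48  0.43 -0.51  2.79  1.09]
```

{"api": "servo_tool", "payload": {
  "rows": [
    [0,0,-6,0,0,5,1],
    [0,0,-6,0,0,5,1],
    [-8.9,2.34,0,0,0,0,1],
    [-8.9,2.34,0,0,0,0,1],
    [-8.9,2.34,0,0,0,0,1],
    [-8.9,2.34,0,0,0,0,1],
    [-8.9,2.34,0,-1,-9,-10,1],
    [-8.9,2.34,0,-1,-9,-10,1],
    [-8.9,2.34,0,-1,-9,-10,1],
    [-8.9,2.34,0,-1,-9,-10,1],
    [-8.9,2.34,0,-1,-10,-10,1],
    [-8.9,2.34,0,0,0,-10,1],
    [0,0,0,0,0,0,1],
    [0,0,0,0,0,0,1]
  ]
}}

```text
clock: 6.52
eef_pos: [421.5, 241.1, 134.6]
eef_rot: [0.008, 1.54, -1.82]
wrist_force: [-0.3, 1.0, -1.7]
finger_gap: 45.7
finger_force: 29.9
```

```bash
python3 log.py; python3 - <<'E'
from h import *
import cv2
s=manip.read_state();print(R.from_euler("xyz",s["eef_rot"]).as_matrix())
im=manip.camera("side")[:,:,::-1][60:310,300:620]
cv2.imwrite("pics/s1.png",cv2.resize(im,None,fx=2.4,fy=2.4,interpolation=cv2.INTER_CUBIC))
E
```

```text
6.525 [ 0.74588131  1.0577313   1.16263693 -0.83713666  2.33184123  0.93780723] [421.4989166  241.09781447 134.57817329] [   0.44500957   88.22163907 -104.26583571] [-0.3446804   0.95260141 -1.66287248] 45.71144747932207
[[-7.64725457e-03  9.67220624e-01 -2.53822346e-01]
 [-3.00762922e-02 -2.53937405e-01 -9.66752921e-01]
 [-9.99518352e-01  2.41029331e-04  3.10323341e-02]]
```

View pics/s1.png

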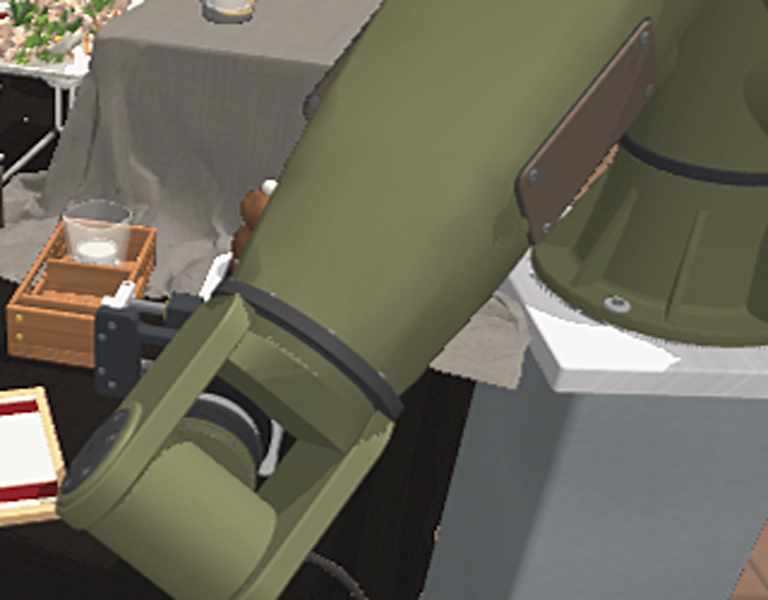

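Side view: the arm hides the mill except its head at (260,205); wrist is off the table. Lower gently.

{"api": "servo_tool", "payload": {
  "rows": [
    [0,0,0,0,0,-15,1],
    [0,0,0,0,0,-20,1],
    [0,0,0,0,0,-12,1],
    [0,0,0,0,0,-6,1],
    [0,0,0,0,0,-2,1],
    [0,0,0,0,0,-1,1],
    [0,0,0,0,0,0,1],
    [0,0,0,0,0,0,1]
  ]
}}

```text
clock: 7.58
eef_pos: [421.3, 241.1, 78.7]
eef_rot: [0.009, 1.536, -1.819]
wrist_force: [0.3, -0.3, -1.5]
finger_gap: 45.7
finger_force: 29.9
```

{"api": "servo_tool", "payload": {
  "rows": [
    [0,0,0,0,0,-1,1],
    [0,0,0,0,0,-1,1],
    [0,0,0,0,0,0,1]
  ]
}}

```text
clock: 7.95
eef_pos: [421.2, 241.0, 76.3]
eef_rot: [-0.005, 1.535, -1.833]
wrist_force: [0.2, 1.1, -2.4]
finger_gap: 45.7
finger_force: 29.9
```

{"api": "servo_tool", "payload": {
  "rows": [
    [0,0,0,0,0,-0.8,1],
    [0,0,0,0,0,-0.7,1],
    [0,0,0,0,0,0,1]
  ]
}}

```text
clock: 8.32
eef_pos: [421.3, 241.1, 75.7]
eef_rot: [0.024, 1.535, -1.805]
wrist_force: [0.7, -0.4, 5.6]
finger_gap: 45.4
finger_force: 30.1
```

{"api": "servo_tool", "payload": {
  "rows": [
    [0,0,0,0,0,-0.8,1],
    [0,0,0,0,0,-0.7,1],
    [0,0,0,0,0,0,1]
  ]
}}

```text
clock: 8.7
eef_pos: [421.3, 241.4, 75.5]
eef_rot: [0.063, 1.534, -1.766]
wrist_force: [-1.3, -2.4, 16.8]
finger_gap: 45.8
finger_force: 30.4
```

{"api": "servo_tool", "payload": {
  "rows": [
    [0,0,0,0,0,0.8,1],
    [0,0,0,0,0,0,0.45],
    [0,0,0,0,0,0,0.35],
    [0,0,0,0,0,0,0.2],
    [0,0,0,0,0,0,0.1],
    [0,0,0,0,0,0,0.0],
    [0,0,0,3,10,0,0],
    [0,0,0,6,24,0,0],
    [0,0,0,10,38,0,0],
    [0,0,0,10,38,0,0],
    [0,0,0,0,0,0,0]
  ]
}}

```text
clock: 10.07
eef_pos: [450.0, 353.0, 73.4]
eef_rot: [0.025, 1.537, -1.801]
wrist_force: [-0.4, -1.1, -0.5]
finger_gap: 94.0
finger_force: 0.0
```

```bash
python3 log.py; python3 - <<'E'
from h import *
import cv2
cv2.imwrite("pics/w2.png",manip.camera("wrist")[:,:,::-1])
im=manip.camera("top")[:,:,::-1]
cv2.imwrite("pics/t2.png",im)
E
```

```text
10.075 [ 0.82471634  1.39548797  0.62387744 -0.92904516  2.51318471  0.76465024] [449.95095934 352.96610224  73.39568757] [   1.43839216   88.06523247 -103.1976854 ] [-0.39585381 -1.06279398 -0.48419718] 93.97852870721451
```

View pics/t2.png

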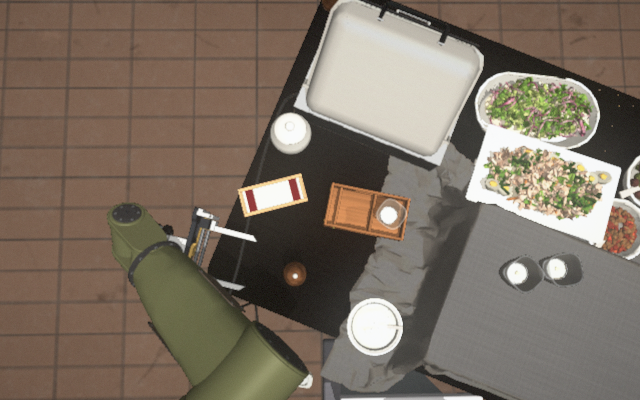

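Top view: the mill stands at (294,274), seen end on; card and caddy are unmoved. The grey draped riser to the right may obstruct the wrist when it comes at the slot, so I'll check its height and the IK.

```bash
cat >> h.py <<'E'
def proj(name,w):
    i=manip.camera_info(name);c=(np.atleast_2d(w)-i["position"])@R.from_euler("xyz",i["rotation"]).as_matrix()
    return np.c_[c[:,0]/c[:,2]*i["fx"]+i["cx"],c[:,1]/c[:,2]*i["fy"]+i["cy"]]
E
python3 - <<'E'
from ik import *
from h import *
np.set_printoptions(precision=2,suppress=True)
print("mill",px2w("top",[(294.8,275)],153))
for z in(0,100,150,200,250,300):
  a=px2w("top",[(478,206),(428,368)],z);print("riser",z,a.ravel(),proj("side",a).ravel())
def P(az,b,xs=1): return ori(np.radians(az),xs,-b)
slot=np.array([575.5,170.9,92.]);u=np.array([np.cos(np.radians(104.1)),np.sin(np.radians(104.1)),0])
for b in(0,30,40):
  for D in(35,50):
    Rt=P(78.2,np.radians(b));q,c=ik(slot+[0,0,D],Rt)
    # pick: rotate about card-edge axis back by 90
    Rp=P(104.1,np.radians(b)); ax=np.cross(u,[0,0,1]); Rp=R.from_rotvec(-ax*np.pi/2).as_matrix()@Rp
    q2,c2=ik(np.array([604.1,306.5,6.5])+D*u,Rp)
    print(b,D,c<1e-6,q,c2<1e-6,q2,Rp[:,2])
E
```

```text
mill [[427.47 254.33 153.  ]]
riser 0 [ 574.96 -168.95    0.    211.06  -39.54    0.  ] [335.64 141.06 480.57 166.23]
riser 100 [ 565.83 -134.65  100.    233.06  -16.32  100.  ] [338.48 111.64 481.05 132.51]
riser 150 [ 561.26 -117.5   150.    244.06   -4.71  150.  ] [340.06  95.21 481.32 113.74]
riser 200 [ 556.69 -100.35  200.    255.07    6.9   200.  ] [341.78  77.43 481.61  93.48]
riser 250 [552.12 -83.2  250.   266.07  18.52 250.  ] [343.64  58.14 481.93  71.56]
riser 300 [547.56 -66.05 300.   277.07  30.13 300.  ] [345.66  37.14 482.27  47.77]
0 35 True [-0.25  0.8   1.73  1.54  1.59 -0.96] True [0.47 0.8  1.24 0.   1.1  0.22] [-0.  0. -1.]
0 50 True [-0.25  0.77  1.74  1.54  1.6  -0.94] True [0.49 0.81 1.22 0.   1.11 0.24] [-0.  0. -1.]
30 35 True [-0.18  0.54  1.74  1.17  1.22 -0.63] True [ 0.65  0.95  1.06 -0.49  1.38  0.56] [ 0.12 -0.48 -0.87]
30 50 True [-0.18  0.51  1.74  1.16  1.23 -0.6 ] True [ 0.67  0.97  1.03 -0.48  1.4   0.57] [ 0.12 -0.48 -0.87]
40 35 True [-0.13  0.48  1.72  1.01  1.13 -0.47] True [ 0.7   1.03  0.98 -0.62  1.5   0.61] [ 0.16 -0.62 -0.77]
40 50 True [-0.13  0.46  1.72  0.99  1.15 -0.44] True [ 0.71  1.04  0.95 -0.61  1.52  0.62] [ 0.16 -0.62 -0.77]
```

```bash
cat > tgt.py <<'E'
from ik import *
from h import *
np.set_printoptions(precision=2,suppress=True)
def pick(b=30,D=45,z=6.5,az=104.1,c=(604.1,306.5)):
    u=np.array([np.cos(np.radians(az)),np.sin(np.radians(az)),0]);ax=np.cross(u,[0,0,1])
    Rp=R.from_rotvec(-ax*np.pi/2).as_matrix()@ori(np.radians(az),1,-np.radians(b))
    return np.r_[c,z]+D*u,Rp,ax
def cur():
    s=manip.read_state();return s["eef_pos"],EU(s["eef_rot"]),s["joints"]
def plan(x0,R0,x1,R1,n):
    rv=R.from_matrix(R1@R0.T).as_rotvec();print("rotvec deg",np.degrees(rv),np.degrees(np.linalg.norm(rv)),"shift",x1-x0)
    for k in range(1,n+1):
        t=k/n;q,c=ik(x0+t*(x1-x0),R.from_rotvec(rv*t).as_matrix()@R0);print(round(t,2),c<1e-6,q)
E
python3 - <<'E'
from tgt import *
x,Rc,q=cur();xp,Rp,ax=pick();print(xp,Rp,ax)
x1=xp-80*Rp[:,2];print(x1)
plan(x,Rc,x1,Rp,5)
E
```

```text
[593.14 350.14   6.5 ] [[-0.21  0.97  0.12]
 [ 0.84  0.24 -0.48]
 [-0.5  -0.   -0.87]] [ 0.97  0.24 -0.  ]
[583.39 388.94  75.78]
rotvec deg [62.67 -0.36 25.9 ] 67.81698810357824 shift [133.4   38.05   2.25]
0.2 True [ 0.83  1.32  0.64 -0.85  2.35  0.74]
0.4 True [ 0.82  1.22  0.68 -0.76  2.16  0.72]
0.6 True [ 0.8   1.12  0.76 -0.67  1.96  0.68]
0.8 True [ 0.76  1.02  0.85 -0.57  1.75  0.63]
1.0 True [ 0.71  0.93  0.93 -0.46  1.54  0.54]
```

{"api": "servo_tool", "payload": {
  "rows": [
    [8.95,-0.05,3.7,19,5.4,20,0],
    [8.95,-0.05,3.7,19,5.4,20,0],
    [8.95,-0.05,3.7,19,5.4,10,0],
    [8.95,-0.05,3.7,19,5.4,0,0],
    [8.95,-0.05,3.7,19,5.4,-10,0],
    [8.95,-0.05,3.7,19,5.4,-20,0],
    [8.95,-0.05,3.7,19.4,5.6,-18,0],
    [0,0,0,0,0,0,0],
    [0,0,0,0,0,0,0]
  ]
}}

```text
clock: 11.3
eef_pos: [582.9, 388.6, 76.6]
eef_rot: [-3.14, 0.526, 1.816]
wrist_force: [0.4, 0.0, 0.8]
finger_gap: 94.2
finger_force: 0.0
```

```bash
python3 - <<'E'
from tgt import *
import cv2
x,Rc,q=cur();xp,Rp,ax=pick();print(x,q)
print("to pick",xp-x,"rot",np.degrees(R.from_matrix(Rp@Rc.T).as_rotvec()))
cv2.imwrite("pics/w3.png",manip.camera("wrist")[:,:,::-1])
E
```

```text
[582.9  388.57  76.64] [ 0.71  0.93  0.93 -0.47  1.54  0.54]
to pick [ 10.24 -38.43 -70.14] rot [ 0.18 -0.06  0.13]
```

View pics/w3.png

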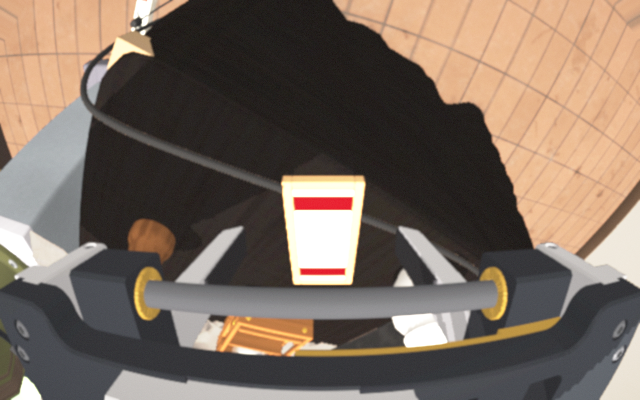

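Wrist view: the card is centred between the fingers, its far end spanning (282–365,178). Descend and grip.

{"api": "servo_tool", "payload": {
  "rows": [
    [0,0,0,3,-11,-20,0],
    [0,0,0,3,-11,-20,0],
    [0,0,0,2,-8,-15,0],
    [0,0,0,1.5,-6,-10,0],
    [0,0,0,0.7,-2.4,-5,0],
    [0,0,0,0,0,0,0.15],
    [0,0,0,0,0,0,0.25],
    [0,0,0,0,0,0,0.4],
    [0,0,0,0,0,0,1],
    [0,0,0,0,0,0,1],
    [0,0,0,0,0,0,1],
    [0,0,0,0,0,0,1]
  ],
  "grip_force": 30
}}

```text
clock: 12.85
eef_pos: [594.0, 350.9, 6.7]
eef_rot: [3.141, 0.523, 1.816]
wrist_force: [-1.5, 2.8, 5.3]
finger_gap: 65.3
finger_force: 30.0
```

```bash
cat > p.py <<'E'
from tgt import *
x,Rc,q=cur();_,_,ax=pick()
R1=R.from_rotvec(ax*np.pi/2).as_matrix()@Rc
Rz=R.from_euler("z",-25.9,degrees=True).as_matrix()
a=np.array([594,351,207.]);b=np.array([575.2,260,207.]);c=np.array([575.2,169.2,195])
plan(a,Rc,b,R1,5);plan(b,R1,c,Rz@R1,2)
print(ori(np.radians(78.2),1,-np.radians(30))-Rz@R1)
E
python3 p.py
```

```text
rotvec deg [87.29 21.93 -0.  ] 90.0 shift [-18.8 -91.    0. ]
0.2 True [ 0.54  0.64  1.04 -0.2   1.52  0.31]
0.4 True [0.39 0.55 1.17 0.11 1.41 0.13]
0.6 True [ 0.24  0.52  1.27  0.43  1.37 -0.09]
0.8 True [ 0.1   0.54  1.35  0.73  1.43 -0.31]
1.0 True [-0.01  0.61  1.39  1.    1.56 -0.5 ]
rotvec deg [ -0.   -0.  -25.9] 25.89999999999999 shift [  0.  -90.8 -12. ]
0.5 True [-0.1   0.51  1.57  1.06  1.41 -0.5 ]
1.0 True [-0.18  0.43  1.72  1.13  1.28 -0.5 ]
[[-0.  0. -0.]
 [ 0.  0. -0.]
 [-0.  0. -0.]]
```

{"api": "servo_tool", "payload": {
  "rows": [
    [0,0,0,0,0,10,1],
    [0,0,0,0,0,30,1],
    [0,0,0,0,0,40,1],
    [0,0,0,0,0,45,1],
    [0,0,0,0,0,45,1],
    [0,0,0,0,0,30,1],
    [9.7,2.437,0,-2,-10,0,1],
    [9.7,2.437,0,-2,-10,0,1],
    [9.7,2.437,0,-2,-10,0,1],
    [9.7,2.437,0,-2,-10,0,1],
    [9.7,2.437,0,-2,-10,0,1],
    [9.7,2.437,0,-2,-10,0,1],
    [9.7,2.437,0,-2,-10,0,1],
    [9.7,2.437,0,-2,-10,0,1],
    [9.7,2.437,0,-2,-10,0,1],
    [0,0,0,0,0,0,1]
  ]
}}

```text
clock: 14.85
eef_pos: [575.8, 258.6, 204.0]
eef_rot: [-3.131, -1.049, 1.806]
wrist_force: [-0.8, 0.2, -2.0]
finger_gap: 65.6
finger_force: 30.0
```

{"api": "servo_tool", "payload": {
  "rows": [
    [0,0,-6.5,0,-20,0,1],
    [0,0,-6.5,0,-25,0,1],
    [0,0,-6.5,0,-25,0,1],
    [0,0,-6.4,0,-15,0,1],
    [0,0,0,0,-5,0,1],
    [0,0,0,0,0,0,1],
    [0,0,0,0,0,0,1]
  ]
}}

```text
clock: 15.72
eef_pos: [576.1, 171.2, 206.3]
eef_rot: [-3.141, -1.047, 1.367]
wrist_force: [0.9, -0.4, -2.0]
finger_gap: 65.5
finger_force: 30.0
```

```bash
python3 - <<'E'
from tgt import *
import cv2
x,Rc,q=cur();print(x,q,"rot",np.degrees(R.from_matrix(ori(np.radians(78.2),1,-np.radians(30))@Rc.T).as_rotvec()))
im=manip.camera("side")[:,:,::-1]
cv2.imwrite("pics/s3full.png",im)
cv2.imwrite("pics/s3.png",cv2.resize(im[70:250,240:480],None,fx=3.3,fy=3.3,interpolation=cv2.INTER_CUBIC))
E
```

```text
[576.08 171.24 206.27] [-0.18  0.41  1.71  1.12  1.29 -0.48] rot [-0.01 -0.01 -0.15]
```

View pics/s3.png

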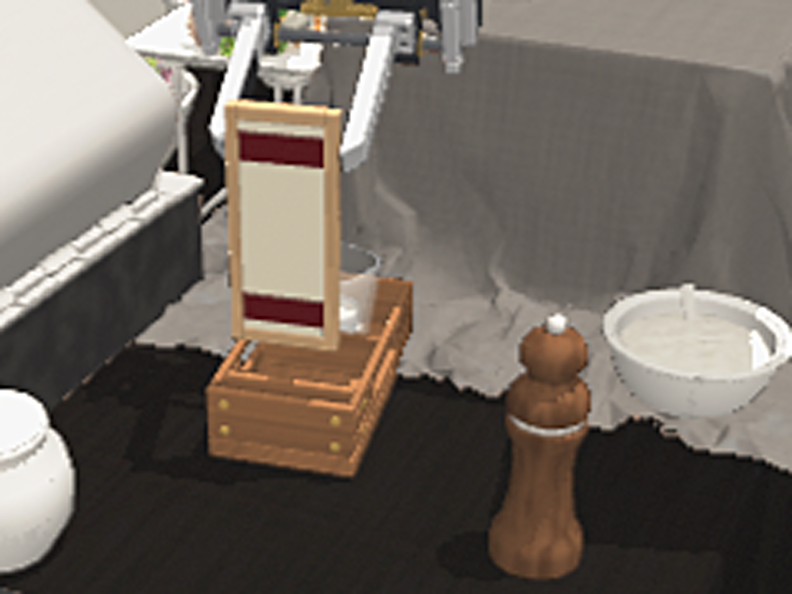

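Side view: card hangs vertical above the caddy (bottom corners (240,342),(337,348)); caddy rim near corners at (208,392),(360,407); mill stands. Compare with the model.

```bash
python3 - <<'E'
from tgt import *
f=lambda w:(proj("side",w)+.35-[240,70])*3.3
ex=np.array([.979,-.204,0]);ey=np.array([.204,.979,0])
x=cur()[0];m=np.array([576.4,172.9,85.8])
print("card",f([m+33*ex+5*ey,m-33*ex+5*ey]).ravel(),"meas 240 342 337 348")
print("cardtop",f([m+33*ex+5*ey+[0,0,150],m-33*ex+5*ey+[0,0,150]]).ravel(),"meas 226 103/ 340 110?")
c=np.array([560.1,96.5,54])
print("caddy",f([c+48*ex+89*ey,c-48*ex+89*ey]).ravel(),"meas 208 392 360 407")
print("1mm ey",f([c+89*ey])-f([c+90*ey]),"1mm ex",f([c+89*ey])-f([c+89*ey+ex]), f([c+89*ey])-f([c+89*ey+[0,0,1]]))
E
```

```text
card [230.92 345.75 335.36 359.43] meas 240 342 337 348
cardtop [222.12 111.05 337.45 121.01] meas 226 103/ 340 110?
caddy [207.43 391.6  357.16 412.61] meas 208 392 360 407
1mm ey [[ 0.45 -0.83]] 1mm ex [[1.56 0.22]] [[0.02 1.38]]
```

```bash
python3 - <<'E'
from tgt import *
import cv2
im=manip.camera("top")[:,:,::-1][140:265,300:460]
cv2.imwrite("pics/t4.png",cv2.resize(im,None,fx=4.8,fy=4.8,interpolation=cv2.INTER_CUBIC))
f=lambda w:(proj("top",w)+.4-[300,140])*4.8
ex=np.array([.979,-.204,0]);ey=np.array([.204,.979,0])
m=np.array([576.4,172.9,85.8+4])
for z in(0,150):print("card",z,f([m+a*ex+b*ey+[0,0,z] for a,b in((33,5),(-33,5),(33,-5),(-33,-5))]).ravel())
c=np.array([560.1,96.5,54])
print("caddy",f([c+48*ex+89*ey,c-48*ex+89*ey]).ravel())
E
```

```text
card 0 [164.46 228.9  136.18 373.85 186.46 233.27 158.33 378.24]
card 150 [185.66 178.   153.03 345.73 211.15 183.06 178.72 350.82]
caddy [153.74 205.7  113.76 409.91]
```

View pics/t4.png

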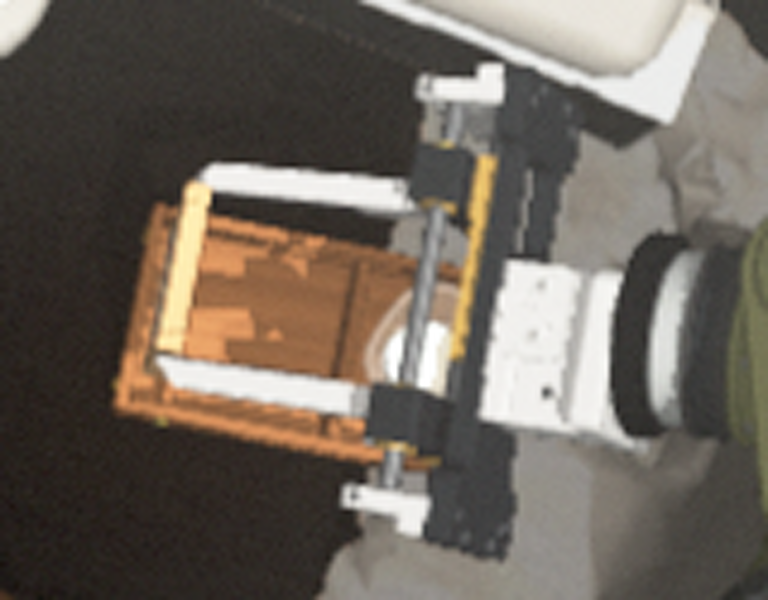

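Top view: card's upper edge spans (186,180)–(159,350), close to the prediction; caddy left rim (155,205)–(115,405). Refine both edges numerically.

```bash
python3 - <<'E'
from tgt import *
import cv2
im=cv2.imread("pics/t4.png").astype(int)
g=im[:,:,1]
ex=np.array([.979,-.204,0]);ey=np.array([.204,.979,0]);c=np.array([560.1,96.5,54])
def line(thr,x0,x1,rows,sgn):
    P=[]
    for r in rows:
        a,b=x0(r),x1(r); s=g[r,a:b]; k=np.where(s>thr)[0]
        if len(k): P.append((a+k[0 if sgn>0 else -1],r))
    P=np.array(P,float); f=np.polyfit(P[:,1],P[:,0],1); res=P[:,0]-np.polyval(f,P[:,1]);ok=abs(res)<4;f=np.polyfit(P[ok,1],P[ok,0],1);return f,abs(res).max()
wx=lambda f,rows,z:px2w("top",[( (np.polyval(f,r)/4.8+300-.4),r/4.8+140-.4) for r in rows],z)
m=lambda r:int(185-.16*(r-180))
L,e1=line(170,lambda r:m(r)-15,lambda r:m(r)+40,range(205,335),1)
Rr,e2=line(170,lambda r:m(r)-15,lambda r:m(r)+40,range(205,335),-1)
mm=lambda r:int(155-.2*(r-205))
K,e3=line(70,lambda r:mm(r)-25,lambda r:mm(r)+15,range(225,390),1)
print(e1,e2,e3)
for n,f,z in(("L",L,240),("R",Rr,240),("caddy",K,54)):
    w=wx(f,[220,330],z);d=w[0]-w[1];n_=(w.mean(0)-c)
    print(n,"yaw",np.degrees(np.arctan2(d[1],d[0])),"caddy-y",n_@ey, "at",w.mean(0))
E
```

```text
1.5734258285651777 2.2520695352933444 4.569109252976332
L yaw -11.800515645421369 caddy-y 81.73450194239078 at [572.26 177.45 240.  ]
R yaw -11.442295190765497 caddy-y 72.70184745145826 at [572.18 168.24 240.  ]
caddy yaw -12.332799741123782 caddy-y 89.21460831678586 at [593.22 180.73  54.  ]
```

{"api": "servo_tool", "payload": {
  "rows": [
    [0,0,0,1.8,-1.4,0,1],
    [0,0,0,0,0,-10,1],
    [0,0,0,0,0,-10,1],
    [0,0,0,0,0,-8,1],
    [0,0,0,0,0,-4,1],
    [0,0,0,0,0,-3,1],
    [0,0,0,0,0,-3,1],
    [0,0,0,0,0,-3,1],
    [0,0,0,0,0,-2,1],
    [0,0,0,0,0,0,1]
  ]
}}

```text
clock: 17.08
eef_pos: [577.7, 169.2, 163.2]
eef_rot: [-3.14, -1.048, 1.364]
wrist_force: [-0.5, -0.2, -1.3]
finger_gap: 65.3
finger_force: 30.0
```

{"api": "servo_tool", "payload": {
  "rows": [
    [0,0,0,0,0,-3,1],
    [0,0,0,0,0,-3,1],
    [0,0,0,0,0,-3,1],
    [0,0,0,0,0,-2,1],
    [0,0,0,0,0,0,1]
  ]
}}

```text
clock: 17.7
eef_pos: [577.6, 169.2, 152.1]
eef_rot: [-3.14, -1.048, 1.364]
wrist_force: [0.7, 0.1, -1.4]
finger_gap: 65.4
finger_force: 30.0
```

{"api": "servo_tool", "payload": {
  "rows": [
    [0,0,0,0,0,-3,1],
    [0,0,0,0,0,-3,1],
    [0,0,0,0,0,-2,1],
    [0,0,0,0,0,0,1]
  ]
}}

```text
clock: 18.2
eef_pos: [577.6, 169.2, 144.1]
eef_rot: [-3.14, -1.048, 1.364]
wrist_force: [-0.2, -0.7, -2.3]
finger_gap: 65.4
finger_force: 30.0
```

In the slot with no contact force; continue to the floor.

{"api": "servo_tool", "payload": {
  "rows": [
    [0,0,0,0,0,-2,1],
    [0,0,0,0,0,-2,1],
    [0,0,0,0,0,-1,1],
    [0,0,0,0,0,0,1]
  ]
}}

```text
clock: 18.7
eef_pos: [577.6, 169.2, 139.2]
eef_rot: [-3.14, -1.048, 1.364]
wrist_force: [-0.0, -0.4, -1.3]
finger_gap: 65.5
finger_force: 30.0
```

{"api": "servo_tool", "payload": {
  "rows": [
    [0,0,0,0,0,-1,1],
    [0,0,0,0,0,-1,1],
    [0,0,0,0,0,0,1]
  ]
}}

```text
clock: 19.08
eef_pos: [577.6, 169.2, 137.2]
eef_rot: [-3.14, -1.048, 1.364]
wrist_force: [0.2, 0.4, -1.3]
finger_gap: 65.3
finger_force: 30.0
```

{"api": "servo_tool", "payload": {
  "rows": [
    [0,0,0,0,0,-1,1],
    [0,0,0,0,0,-1,1],
    [0,0,0,0,0,0,1]
  ]
}}

```text
clock: 19.45
eef_pos: [577.8, 169.3, 135.9]
eef_rot: [-3.142, -1.049, 1.365]
wrist_force: [-1.0, -0.9, 5.5]
finger_gap: 65.2
finger_force: 30.0
```

{"api": "servo_tool", "payload": {
  "rows": [
    [0,0,0,0,0,0.5,1],
    [0,0,0,0,0,0,0.28],
    [0,0,0,0,0,0,0.24],
    [0,0,0,0,0,0,0.15],
    [0,0,0,0,0,0,0.05],
    [0,0,0,0,0,0,0],
    [0,0,0,0,0,0,0],
    [0,0,0,-1.8,-8.5,5,0],
    [0,0,0,-3.5,-17,10,0],
    [0,0,0,-5.3,-25.4,15,0],
    [0,0,0,-5.3,-25.4,25,0],
    [0,0,0,0,0,50,0],
    [0,0,0,0,0,40,0],
    [0,0,0,0,0,0,0]
  ]
}}

```text
clock: 21.2
eef_pos: [562.1, 91.6, 284.1]
eef_rot: [3.131, -1.047, 1.373]
wrist_force: [0.1, -0.5, -0.1]
finger_gap: 93.8
finger_force: 0.0
```

```bash
python3 - <<'E'
from tgt import *
import cv2
x,Rc,q=cur();print(x,q)
cv2.imwrite("pics/s5.png",manip.camera("side")[:,:,::-1]);cv2.imwrite("pics/t5.png",manip.camera("top")[:,:,::-1])
# mill pos from top: dark-brown blob + from side foot
g=cv2.imread("pics/t5.png");hs=cv2.cvtColor(g[255:295,270:320],cv2.COLOR_BGR2HSV)
mk=((hs[:,:,1]>100)&(hs[:,:,2]>45)&(hs[:,:,0]<20)).astype(np.uint8);y,xx=np.nonzero(mk);print(len(y),xx.min()+270,xx.max()+270,y.min()+255,y.max()+255,xx.mean()+270,y.mean()+255)
w=((hs[:,:,1]<60)&(hs[:,:,2]>120));y,xx=np.nonzero(w);print("tip",xx.mean()+270,y.mean()+255,px2w("top",[(xx.mean()+270,y.mean()+255)],152))
s=lambda p:np.array(p)/3.3+[240-.35,70-.35]
print("mill tip from side s3",px2w("side",s([(556,324)]),152),"foot near edge",px2w("side",s([(490,548),(536,577),(582,550)]),1))
print("exp px top",proj("top",[[427,257,0],[427,257,100]]))
# next: tool down, yaw so that y along caddy x (az -11.8): yaw=78.2
x1=np.array([427,257,200.]);R1=np.c_[[np.cos(1.365),np.sin(1.365),0],[np.sin(1.365),-np.cos(1.365),0],[0,0,-1]]
xa=np.array([500,220,240.]);plan(x,Rc,x1,R1,5)
E
```

```text
[562.09  91.63 284.12] [-0.33  0.31  1.64  1.04  1.48 -0.4 ]
443 283 306 262 286 294.47629796839726 273.5395033860045
tip 294.96 275.4 [[426.65 254.04 152.  ]]
mill tip from side s3 [[426.44 255.21 152.  ]] foot near edge [[450.81 254.14   1.  ]
 [426.07 279.57   1.  ]
 [397.5  252.86   1.  ]]
exp px top [[295.1  272.48]
 [294.07 274.21]]
rotvec deg [-58.66  12.55  -0.12] 59.984235985196186 shift [-135.09  165.37  -84.12]
0.2 True [-0.22  0.21  1.7   0.86  1.35 -0.27]
0.4 True [-0.07  0.14  1.73  0.66  1.25 -0.08]
0.6 True [0.1  0.11 1.74 0.43 1.19 0.17]
0.8 True [0.29 0.12 1.72 0.2  1.2  0.43]
1.0 True [0.47 0.19 1.67 0.   1.28 0.67]
```

View pics/s5.png

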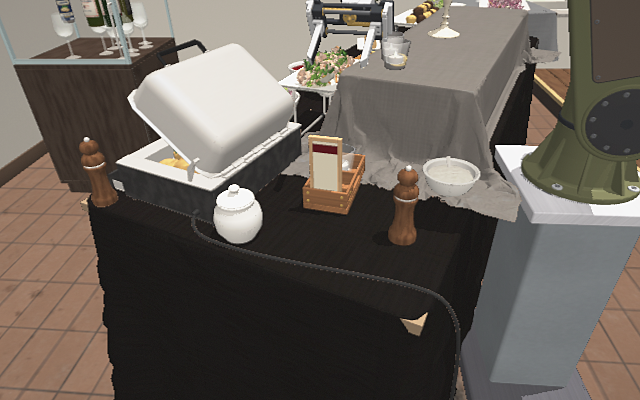

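Side view: the card stands in the slot at (325,165), tea-light and jar in place, mill upright at (404,205). Now the mill, top-down.

{"api": "servo_tool", "payload": {
  "rows": [
    [-9.78,2.09,0,-22.6,27,0,0],
    [-9.78,2.09,0,-22.6,27,0,0],
    [-9.78,2.09,0,-22.6,27,0,0],
    [-9.78,2.09,0,-22.6,27,0,0],
    [-9.78,2.09,0,-22.6,27,0,0],
    [-9.78,2.09,0,-22.6,27,0,0],
    [0,0,0,0,0,-20,0],
    [0,0,0,0,0,-40,0],
    [0,0,0,0,0,-20,0],
    [0,0,0,0,0,0,0],
    [0,0,0,0,0,0,0]
  ]
}}

```text
clock: 22.68
eef_pos: [426.4, 254.8, 201.2]
eef_rot: [-3.137, -0.0, 1.362]
wrist_force: [-0.4, -0.0, -0.1]
finger_gap: 93.8
finger_force: 0.0
```

```bash
python3 - <<'E'
from tgt import *
x,Rc,q=cur();a=1.365;R1=np.c_[[np.cos(a),np.sin(a),0],[np.sin(a),-np.cos(a),0],[0,0,-1]]
print(np.array([426.5,254.3,72])-x,np.degrees(R.from_matrix(R1@Rc.T).as_rotvec()),q)
E
```

```text
[   0.11   -0.48 -129.19] [-0.08 -0.25  0.17] [0.46 0.19 1.67 0.   1.29 0.67]
```

{"api": "servo_tool", "payload": {
  "rows": [
    [0,0,0,0,0,-30,0],
    [0,0,0,0,0,-40,0],
    [0,0,0,0,0,-30,0],
    [0,0,0,0,0,-20,0],
    [0,0,0,0,0,-9,0],
    [0,0,0,0,0,0,0.2],
    [0,0,0,0,0,0,0.35],
    [0,0,0,0,0,0,0.42],
    [0,0,0,0,0,0,0.45],
    [0,0,0,0,0,0,0.48],
    [0,0,0,0,0,0,0.52],
    [0,0,0,0,0,0,1],
    [0,0,0,0,0,0,1],
    [0,0,0,0,0,0,1]
  ],
  "grip_force": 30
}}

```text
clock: 24.42
eef_pos: [426.2, 254.9, 71.8]
eef_rot: [-3.137, -0.001, 1.362]
wrist_force: [-0.8, -0.1, 1.3]
finger_gap: 45.2
finger_force: 30.0
```

{"api": "servo_tool", "payload": {
  "rows": [
    [0,0,0,0,0,10,1],
    [0,0,0,0,0,25,1],
    [0,0,0,0,0,35,1],
    [0,0,0,6,-16,30,1],
    [0,0,0,10,-26,0,1],
    [0,0,0,12,-30,0,1],
    [0,0,0,10,-26,0,1],
    [0,0,0,11,-14,0,1],
    [0,0,0,20,-4.2,0,1],
    [0,0,0,25,-5.3,0,1],
    [0,0,0,25,-5.3,0,1],
    [0,0,0,15.5,-3.2,0,1],
    [0,0,0,5,-2,0,1],
    [0,0,0,0,0,0,1],
    [0,0,0,0,0,0,1]
  ]
}}

```text
clock: 26.3
eef_pos: [565.3, 123.2, 171.9]
eef_rot: [-3.137, -0.001, 1.363]
wrist_force: [0.2, 0.0, -2.8]
finger_gap: 44.7
finger_force: 29.9
```

```bash
python3 - <<'E'
from tgt import *
import cv2
s=manip.read_state();print(s["eef_pos"],np.degrees(s["eef_rot"]),s["wrist_force"],s["finger_gap"])
a=manip.camera("side")[:,:,::-1][60:240,260:420];cv2.imwrite("pics/s6.png",cv2.resize(a,None,fx=3.3,fy=3.3,interpolation=cv2.INTER_CUBIC))
E
```

```text
[565.26 123.17 171.87] [-179.74   -0.03   78.07] [ 0.17  0.01 -2.77] 44.74934574266044
```

{"api": "servo_tool", "payload": {
  "rows": [
    [0,0,0,0,0,-10,1],
    [0,0,0,0,0,-15,1],
    [0,0,0,0,0,-12,1],
    [0,0,0,0,0,-8,1],
    [0,0,0,0,0,-6,1],
    [0,0,0,0,0,-6,1],
    [0,0,0,0,0,-5,1],
    [0,0,0,0,0,0,1]
  ]
}}

```text
clock: 27.35
eef_pos: [565.6, 122.9, 109.4]
eef_rot: [-3.137, -0.0, 1.362]
wrist_force: [-0.1, 0.0, -1.2]
finger_gap: 45.1
finger_force: 29.9
```

{"api": "servo_tool", "payload": {
  "rows": [
    [0,0,0,0,0,-6,1],
    [0,0,0,0,0,-5,1],
    [0,0,0,0,0,-4,1],
    [0,0,0,0,0,-2,1],
    [0,0,0,0,0,-1,1],
    [0,0,0,0,0,0,1]
  ]
}}

```text
clock: 28.1
eef_pos: [565.7, 122.9, 91.8]
eef_rot: [-3.137, -0.001, 1.362]
wrist_force: [-0.3, 0.4, -1.6]
finger_gap: 45.0
finger_force: 29.9
```

{"api": "servo_tool", "payload": {
  "rows": [
    [0,0,0,0,0,-1,1],
    [0,0,0,0,0,-1,1],
    [0,0,0,0,0,0,1]
  ]
}}

```text
clock: 28.48
eef_pos: [565.6, 122.9, 89.7]
eef_rot: [-3.137, -0.001, 1.362]
wrist_force: [0.0, -0.1, -2.2]
finger_gap: 45.2
finger_force: 29.9
```

{"api": "servo_tool", "payload": {
  "rows": [
    [0,0,0,0,0,-0.7,1],
    [0,0,0,0,0,-0.7,1],
    [0,0,0,0,0,0,1]
  ]
}}

```text
clock: 28.85
eef_pos: [565.8, 123.0, 88.8]
eef_rot: [-3.137, -0.001, 1.362]
wrist_force: [-2.3, -0.3, 2.9]
finger_gap: 45.4
finger_force: 30.1
```

{"api": "servo_tool", "payload": {
  "rows": [
    [0,0,0,0,0,-0.5,1],
    [0,0,0,0,0,-0.5,1],
    [0,0,0,0,0,0,1]
  ]
}}

```text
clock: 29.22
eef_pos: [565.9, 123.1, 88.7]
eef_rot: [-3.138, -0.001, 1.362]
wrist_force: [-6.5, -1.3, 15.7]
finger_gap: 45.7
finger_force: 30.4
```

{"api": "servo_tool", "payload": {
  "rows": [
    [0,0,0,0,0,0.6,1],
    [0,0,0,0,0,0,0.45],
    [0,0,0,0,0,0,0.4],
    [0,0,0,0,0,0,0.3],
    [0,0,0,0,0,0,0.15],
    [0,0,0,0,0,0,0],
    [0,0,0,0,0,0,0],
    [0,0,0,0,0,10,0],
    [0,0,0,0,0,30,0],
    [0,0,0,0,0,45,0],
    [0,0,0,0,0,45,0],
    [0,0,0,-20,-20,40,0],
    [0,0,0,-50,-20,0,0],
    [0,0,0,-50,-20,0,0],
    [0,0,0,0,0,0,0],
    [0,0,0,0,0,0,0]
  ]
}}

```text
clock: 31.22
eef_pos: [446.3, 63.0, 258.9]
eef_rot: [-3.139, -0.001, 1.362]
wrist_force: [-0.2, 0.2, -0.1]
finger_gap: 93.8
finger_force: 0.0
```

```bash
python3 - <<'E'
from h import *
import cv2
s=manip.camera("side")[:,:,::-1][80:230,230:400];t=manip.camera("top")[:,:,::-1][150:260,300:430]
s=cv2.resize(s,(680,600));t=cv2.resize(t,(390,330))
a=s[:,150:550]; o=np.zeros((600,400+390,3),np.uint8);o[:,:400]=a;o[:330,400:]=t
cv2.imwrite("pics/fin.png",o)
E
```

```text
(no output)
```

View pics/fin.png

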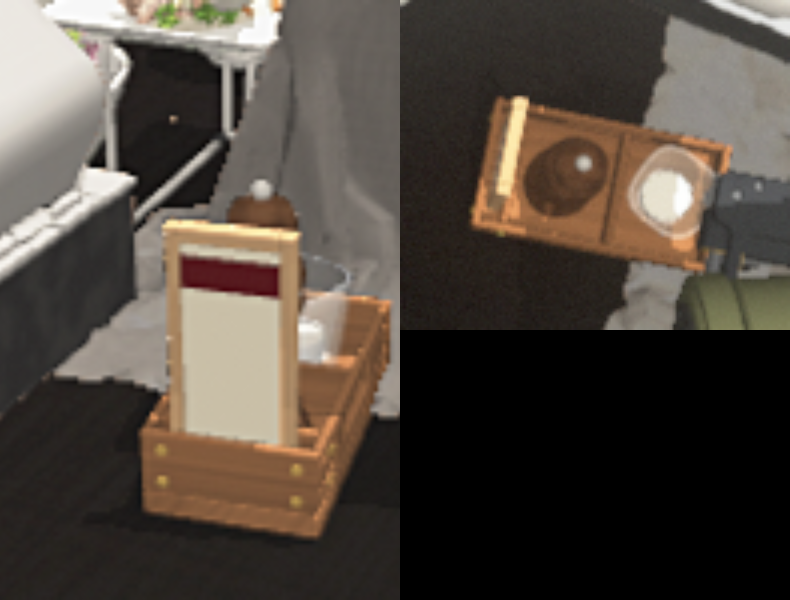

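```bash
python3 - <<'E'
from h import *
print((proj("top",[[565.7,122.9,169],[565.7,122.9,17]])-[300,150])*3+[400,0], "tip measured 584,162")
print(manip.sign_off())
E
```

```text
[[582.02609848 161.82051136]
 [560.62973529 181.4658888 ]] tip measured 584,162
the job is handed in; nothing more can be done
None
```

I handed the job in at about 31 s of the 67 s allowed. The mill stands upright on its foot in the empty compartment, and the menu card stands on edge in the slot. The tea-light and sugar jar look undisturbed in the pictures, but no verdict came back from `sign_off`.

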